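Clamp the sample bottle with the ratchet knob

ROBOT

A 7-joint arm with a two-finger parallel gripper is mounted at the origin on the work surface. World frame = base frame: x ahead of the robot, y to its left, z up, the work surface at z = 0. Lengths are in mm, angles in rad, forces in N, time in s.
With the tool pointing down it reaches from about 350 to 900 mm from the base axis. Payload 19.9 kg.
Tool frame: the origin (TCP) lies at the very end of the fingers, on their centre line; the grasp point (between the pads) lies 19 mm behind it; z points along the fingers, y is the line along which they close (so a half turn about z gives the same grasp; the last joint's range is limited). The gripper opens to 85 mm and grips with 20 to 120 N. Pads are 22 mm wide; open, the fingers measure 114 mm over their backs; the gripper's body (76 mm by 85 mm) begins 54 mm behind the grasp point. The pads swing forward as they close: fully open they stand 13 mm farther back than shut.
Start: joints at [-1.323, 0.417, -0.01, 1.614, 0.005, 1.111, -0.053], TCP at [178.59, 598.922, 231.26] pointing down, gripper open.
Joint ranges: [-2.81, 2.81], [-0.39, 2.02], [-1.27, 1.25], [0.06, 2.57], [-1.19, 4.33], [0.19, 2], [-2.82, 2.82]. Speed limits (rad/s): [1.89, 1.89, 2.39, 2.39, 3.01, 3.01, 3.01].

INTERFACE

Orientations are given as a rotation vector (axis times angle).
In Python, from cell import telemetry, vision, job gives the robot as it stands.
- The arm moves only by the tool arm_command, never from a script. Its argument "steps" is a list that holds one entry, the list of rows, each a list of 5 numbers: the opening, from -1 (shut) to 1 (fully open), then the shift along the tool's x, y, z each as a share of 10 cm, from -1 to 1, then the turn about the tool's z as a share of pi/2 rad, from -1 to 1. A call has 1 to 10 rows; each row shifts and turns the commanded pose from where the row before left it, along the tool's axes as they then stand; what a row does not reach is not made up. A row lasts 1/12 s, in which the tool goes at most 41.7 mm and 7.16 degrees, less where a joint would pass 70% of its speed; a pose out of reach is approached as far as the arm can. A call with a number of a shift or a turn outside -1 to 1 is refused whole. A call with a gripper value outside its range is refused whole. The fingers move at their own pace and stop on an object; the grip force is fixed at half the most. Time passes only in rows, so rows that do not move let the fingers close. It gives the time, the measured TCP pose, the force, the opening and the grip force at its end, in the units of the state.
- telemetry.read_state(): the state, without advancing time (a new reading comes with each control period).
- vision.camera(name): name is "side" or "top"; returns (picture, depth): 400x640x3 uint8, red, green, blue; 400x640 float32, mm along the optical axis (not along the pixel's ray), 0 where there is no reading.
- vision.calibration(name): a dict with "fx", "fy", "cx", "cy" (pixels), "rvec" (rotation vector, rad) and "tvec" (3), from world to camera coordinates, as OpenCV has them. Camera axes: x right, y down, z forward; pixel columns grow to the right and rows downward; lengths in mm; the calibration is good to about 2 mm. A picture is of the moment at which its call begins. calibration takes no time and is no camera call.
- job.sign_off(): hands the job in; it is judged then, once.
The state is a dict: "time_s": time; "q": joint angles; "qd": joint speeds; "joint_torque": joint torques, N m; "position": TCP position; "eef_rot": TCP orientation; "force": force on the tool from outside, world axes, zero at the start; "torque": the same for the moment, N m; "gripper_width": opening from 0.0 (shut) to 1.0 (fully open); "grip_force": force on a finger pad.
Only numpy, scipy, OpenCV 4.12 (cv2) and the standard library are available. Lean on these libraries where they do the work, as an engineer would, in place of code of your own. Each camera call takes 0.05 s, during which the arm holds its last target. There are 200 camera calls.

TASK

Stand the medium-sized white bottle (58 mm across, 140 mm tall) upright in the bay of the clamping fixture, between the V-block and the jaw, and let go of it. Then tighten the fixture's black ratchet knob clockwise until it slips and clicks at its set torque, so that the jaw holds the bottle firmly in the V; one or two clicks are enough: do not wind on past that, because after five clicks the knob locks solid and the jaw would crush the bottle. Leave the bottle clamped and do not knock the other things about.

Things in the scene. Friction and masses are not known exactly. Their poses are not given: they have to be found in the camera images.
- bottle: the bottle to clamp: round, white plastic, 58 mm in diameter up to 98 mm above its underside, then tapering to a ribbed white cap 30 mm in diameter that spans 118 to 140 mm above the underside (cap and bottle are one piece; grip it there from above); 0.2 to 0.45 kg; loose on the table. Origin: centre of its underside; z up
- fixture: grey base plate 270 (its x) x 130 (its y) x 8 mm thick, fixed on the table, origin at the centre of its underside. Its x axis is the clamping direction, from the drive unit to the aluminium V-block, whose two upright faces, 46 mm wide and at 45 degrees to x, open towards -x; the V-block's top is 60 mm above the table
- home (a point): point on the plate's top (8 mm above the table), 50 mm from the fixture's origin along its +x, where the bottle's underside centre comes to lie when the bottle touches both faces of the V; axes as the fixture's
- drive: white box 70 x 70 x 60 mm tall, fixed on the plate 38 to 44 mm on the -x side of the fixture's origin; origin at the centre of its underside, axes as the fixture's. It carries the knob and the jaw, an upright rubber-faced plate 44 mm wide, top 54 mm above the table, whose face starts 52 mm on the +x side of the drive's origin: the bottle has 7 to 13 mm of play between jaw and V
- knob: black ribbed round ratchet knob 44 mm in diameter, upright axis, 80 to 114 mm above the table, a raised pointer bar on top; 10 mm on the -x side of the drive's origin. Origin: on its axis, at its underside. Clockwise from above drives the jaw to the V (it stays put when let go); 2.5 to 4.6 rad from the start bring it to the slip (at least 1.6 rad of them free), so it must be regrasped
- knob_grip (a point): point on the knob's axis, 98 mm above the table, for the grip. Turning takes 0.27 N m while the jaw runs or pushes the bottle; once the bottle is home a spring behind the jaw loads the knob and the moment rises steadily by 0.19 N m in about 1 rad (also felt at rest), up to the set torque: then the knob slips and the load rises no more, only dipping by 0.18 N m at each click (every 30 degrees). After 155 degrees of slip it locks
- tall_bottle: bystander: white plastic bottle with a screw cap, 68 mm in diameter and 200 mm tall, loose; origin at the centre of its underside
- small_bottle: bystander: small amber bottle with a black cap, 38 mm in diameter and 85 mm tall, loose; origin at the centre of its underside
- squat_jar: bystander: squat white jar, 72 mm in diameter and 70 mm tall, loose; origin at the centre of its underside
- tub: bystander: open clear plastic tub, 90 mm across the rim and 50 mm tall, loose; origin at the centre of its underside
- carton: bystander: small cardboard carton 60 x 90 x 50 mm, loose; origin at the centre of its underside
- blue_cup: bystander: open plastic cup, 70 mm across the rim and 85 mm tall, loose; origin at the centre of its underside
Mind the look-alikes: they are no part of the job. Leave any blue or red look-alike of the bottle alone.

How it is judged:
By the outcome, as a careful person would: the job done as asked, in the order asked, and still so for the second after the job is handed in, with the robot touching nothing.
It also fails if it takes over 72 s, if anything falls off the work surface, if the arm or the gripper's body presses on something with over 40 N, if the wrist force passes 120 N, or if a joint passes its speed limit or range.

## Working session

There is one attempt and no reset: what is moved stays moved. The work goes in short steps, Python scripts to look and compute and a tool call to move; the robot and the scene stay as the last step left them, time stands still between calls to the robot, and variables do not carry over. Pictures are saved under pics/ and viewed, at most 10 in all, crops included, and the job is handed in when it is done.

Besides the shell and the picture viewer there is one more tool, called by a JSON object that holds its "api" and its "payload". arm_command: Moves the arm, as the interface text tells. Its arguments: {"type":"object","properties":{"steps":{"type":"array","items":{"type":"array","items":{"type":"array","items":{"type":"number","minimum":-1,"maximum":1}}}}},"required":["steps"]}

```bash
mkdir -p pics; cat > h.py <<'E'
import numpy as np,cv2
from cell import telemetry,vision,job
def snap(n,f=None):
    p,d=vision.camera(n)
    if f: cv2.imwrite('pics/'+f,cv2.cvtColor(p,cv2.COLOR_RGB2BGR))
    return p,d
def cloud(n,d):
    c=vision.calibration(n);R=cv2.Rodrigues(np.array(c['rvec'],float))[0];t=np.array(c['tvec'],float).ravel()
    v,u=np.mgrid[:400,:640]
    P=np.stack([(u-c['cx'])/c['fx']*d,(v-c['cy'])/c['fy']*d,d],-1)
    return (P-t)@R
E
python3 - <<'E'
from h import *
for n in('top','side'):
    p,d=snap(n,n+'1.png');np.savez(n+'1.npz',p=p,d=d)
    c=vision.calibration(n);R=cv2.Rodrigues(np.array(c['rvec'],float))[0];print(n,-R.T@np.array(c['tvec']).ravel(),R[2])
s=telemetry.read_state();print(s)
E
```

```text
top [ 506.75147559  -24.09049941 1050.77462728] [ 0.06351723  0.02285729 -0.99771895]
side [302.39160274 509.69381095 747.97636089] [ 0.31427736 -0.56393131 -0.76368267]
{'time_s': 0.1, 'q': array([-1.3224967 ,  0.41789441, -0.01027395,  1.61411384,  0.00469252,
        1.11071179, -0.05298972]), 'qd': array([-0.00241617, -0.00081639, -0.00013608, -0.00214041, -0.00068293,
       -0.00084091,  0.00120908]), 'joint_torque': array([ 8.99125989e-04, -8.65814996e+01,  6.80689942e-01, -4.35639632e+01,
        1.93143287e-02,  4.93431377e-03,  3.31764120e-06]), 'position': array([178.53321568, 598.62818594, 230.73542321]), 'eef_rot': array([-4.53632975e-01, -3.10859892e+00,  1.73074680e-03]), 'force': array([0.3445139 , 0.26164164, 0.50963638]), 'torque': array([-0.04842117,  0.00935459, -0.00181743]), 'grip_force': 0.0, 'gripper_width': 1.0037851190520903}
```

```bash
ls pics
```

```text
side1.png
top1.png
```

View pics/top1.png

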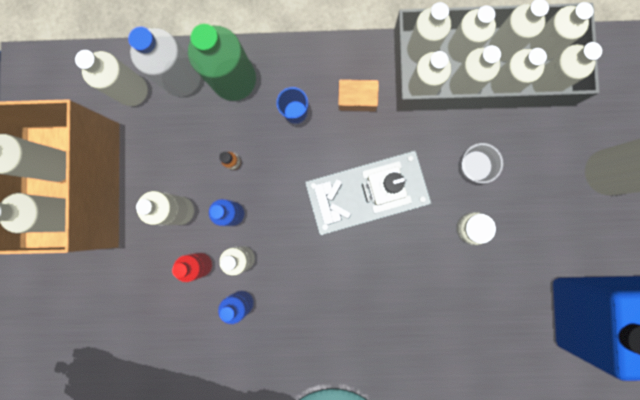

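View pics/side1.png

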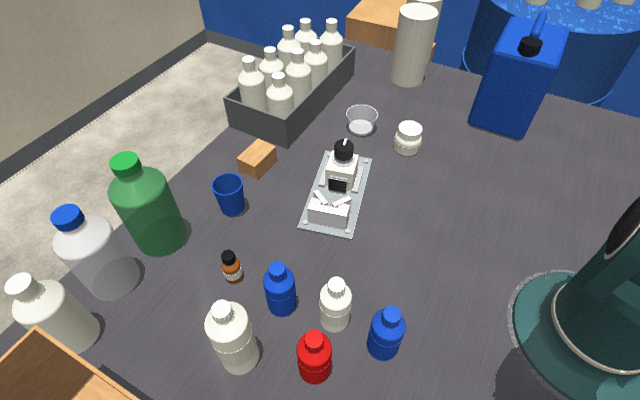

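The top view shows the medium white bottle at (235,261), between red (187,268) and blue (225,212)/(235,309) look-alikes. The tall bottle is at (160,208), and the fixture is at (368,193) with its knob at (394,183) and the V at (332,203). In the side view the bottle is at (336,305) and the knob at (344,150).

```bash
python3 - <<'E'
from h import *
from scipy.optimize import least_squares
C={}
for n in('top','side'):
    z=np.load(n+'1.npz');C[n]=(z['p'],cloud(n,z['d']),z['d'])
def circ(P):
    f=lambda a:np.hypot(P[:,0]-a[0],P[:,1]-a[1])-a[2]
    r=least_squares(f,[*P[:,:2].mean(0),20],loss='soft_l1');return r.x
for n,b in(('top',(205,230,265,290)),('side',(315,270,358,338))):
    p,X,d=C[n];u0,v0,u1,v1=b
    Q=X[v0:v1,u0:u1].reshape(-1,3);Q=Q[d[v0:v1,u0:u1].ravel()>0]
    cap=Q[Q[:,2]>120];t=Q[Q[:,2]>133]
    print(n,'bottle zmax',np.percentile(cap[:,2],[50,90,99]),'top centre',(t.min(0)+t.max(0))/2,t.mean(0),len(t))
    s=Q[(Q[:,2]>25)&(Q[:,2]<92)];print(' body fit',circ(s),len(s))
for n,b in(('top',(370,165,415,205)),('side',(325,130,365,175))):
    p,X,d=C[n];u0,v0,u1,v1=b
    Q=X[v0:v1,u0:u1].reshape(-1,3);col=p[v0:v1,u0:u1].reshape(-1,3)
    k=(Q[:,2]>84)&(Q[:,2]<130);K=Q[k]
    print(n,'knob',K.min(0),K.max(0),(K.min(0)+K.max(0))/2,np.percentile(K[:,2],[50,90]),len(K))
    tp=K[(K[:,2]>108)&(K[:,2]<118)];print(' top',tp.mean(0),(tp.min(0)+tp.max(0))/2,circ(K[K[:,2]<109])if n=='side' else '')
    hb=Q[Q[:,2]>116];print(' bar',len(hb),hb.mean(0) if len(hb) else '')
# plate
p,X,d=C['top'];m=np.zeros((400,640),bool);m[140:245,295:440]=1
zz=X[...,2]
pl=m&(p.min(2)>100)&(zz<70)&(zz>2)
cnt=np.argwhere(pl)
for lab,lo,hi in(('plate',3,14),('V top',55,66),('drive',55,66)):
    k=m&(zz>lo)&(zz<hi)
    u=np.arange(640)[None,:]
    if lab=='plate': k&=p.min(2)>90
    if lab=='V top': k&=u<358
    if lab=='drive': k&=(u>358)
    P=X[k];r=cv2.minAreaRect(P[:,:2].astype(np.float32));print(lab,r,np.median(P[:,2]),len(P))
# top-down crop enlarged
cv2.imwrite('pics/c1.png',cv2.cvtColor(cv2.resize(p[140:245,295:440],None,fx=5,fy=5,interpolation=cv2.INTER_CUBIC),cv2.COLOR_RGB2BGR))
E
```

```text
top bottle zmax [139.66242033 141.96070591 143.67777452] top centre [438.76575531 203.04690036 139.36280193] [439.07163335 202.73457853 139.84152103] 174
 body fit [431.97152214 226.32166719  50.73201005] 219
side bottle zmax [139.60572848 141.2251526  142.34846274] top centre [434.04493829 246.86330431 138.10267728] [435.01730167 222.32269021 139.57877332] 294
 body fit [438.35104701 205.55388792  29.05090778] 475
top knob [ 575.46305185 -167.71347507   84.80243421] [ 620.50609933 -122.5318716   121.71100654] [ 597.98457559 -145.12267334  103.25672037] [114.16540593 116.54800067] 386
 top [ 598.22333037 -144.81908218  114.19330806] [ 598.05454386 -144.7653451   113.29884424] 
 bar 76 [ 586.95902207 -131.73037399  240.09597591]
side knob [ 575.64760575 -162.80959522   84.12824832] [ 619.8559774  -118.03945069  117.69873887] [ 597.75179158 -140.42452295  100.9134936 ] [112.20526939 115.26278412] 353
 top [ 597.40668671 -140.09728152  113.58148975] [ 598.33733581 -141.4340366   112.90539157] [ 599.42899757 -143.88488991   22.67138656]
 bar 28 [495.26611441  88.1894805  342.24791672]
plate ((589.1383056640625, -95.03573608398438), (340.8193359375, 247.24188232421875), 88.63546752929688) 8.079901402468474 4745
V top ((564.390869140625, -12.044326782226562), (89.98966979980469, 60.01641845703125), 14.581591606140137) 59.907466800589035 714
drive ((593.4765625, -127.63728332519531), (70.16030883789062, 86.78205108642578), 15.523330688476562) 64.01444451766157 94
```

View pics/c1.png

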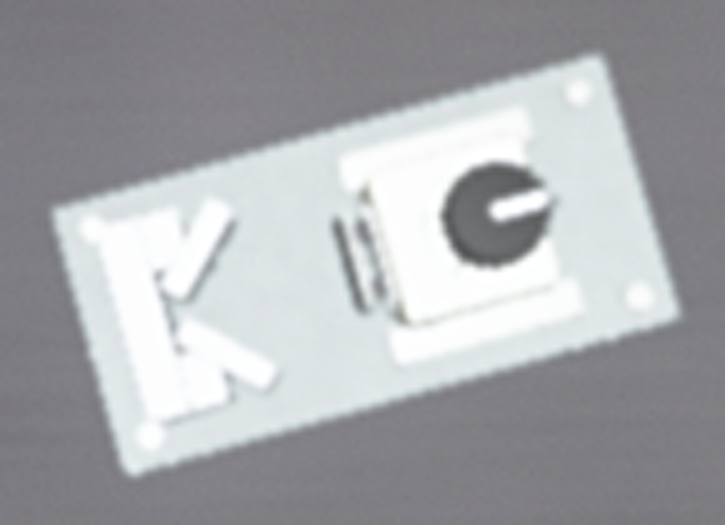

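The crop shows plate corners at (52,210), (602,55), (682,318) and (130,475). The jaw face is near x=340–370, the V opens right at (180,305), and the knob is at (497,215).

```bash
cat >> h.py <<'E'
def ray(n,u,v,z):
    c=vision.calibration(n);R=cv2.Rodrigues(np.array(c['rvec'],float))[0];t=np.array(c['tvec'],float).ravel()
    o=-R.T@t;r=R.T@np.array([(u-c['cx'])/c['fx'],(v-c['cy'])/c['fy'],1]);return (o+r*(z-o[2])/r[2])
E
python3 - <<'E'
from h import *
z=np.load('top1.npz');p=z['p'];X=cloud('top',z['d'])
# refine plate outline via mask of bright pixels
m=np.zeros((400,640),np.uint8);s=p[140:245,295:440];m[140:245,295:440]=(s.min(2)>140)
m=cv2.morphologyEx(m,cv2.MORPH_CLOSE,np.ones((15,15)))
c=max(cv2.findContours(m,0,2)[0],key=cv2.contourArea);hull=cv2.convexHull(c)[:,0]
W=np.array([ray('top',u,v,8)[:2] for u,v in hull],np.float32)
print('hull rect',cv2.minAreaRect(W))
q=[(52,210),(602,55),(682,318),(130,475)]
W=np.array([ray('top',295+(u-2)/5,140+(v-2)/5,8)[:2] for u,v in q]);print(W,W.mean(0),np.linalg.norm(np.diff(W,axis=0),axis=1))
ax=(W[0]+W[3]-W[1]-W[2])/2;ax/=np.linalg.norm(ax);o=W.mean(0);print('x axis',ax,np.arctan2(ax[1],ax[0]),'home',o+50*ax)
zz=X[...,2]
k=np.array([598.05,-143.5])-o;print('knob in fixture',k@ax,k@[-ax[1],ax[0]])
P=X[150:235,300:430].reshape(-1,3);F=np.c_[(P[:,:2]-o)@ax,(P[:,:2]-o)@[-ax[1],ax[0]],P[:,2]]
for lo,hi,a,b in((55,75,-100,0),(50,58,-20,25),(56,64,20,130)):
    S=F[(F[:,2]>lo)&(F[:,2]<hi)&(F[:,0]>a)&(F[:,0]<b)];print(lo,np.percentile(S,[1,99],axis=0),np.median(S[:,2]),len(S))
S=F[(F[:,2]>56)&(F[:,2]<64)&(F[:,0]>20)]
for y in range(-50,50,6):
    g=S[abs(S[:,1]-y)<3,0]
    if len(g):print(y,round(g.min()),round(g.max()),end=' | ')
# bottle: side/top ray triangulation of cap centre
for n,b in(('top',(205,230,265,290)),('side',(315,270,358,338))):
    z=np.load(n+'1.npz');Y=cloud(n,z['d']);u0,v0,u1,v1=b;Q=Y[v0:v1,u0:u1].reshape(-1,3)
    t=Q[(Q[:,2]>120)&(Q[:,2]<146)];t=t[np.hypot(t[:,0]-438,t[:,1]-204)<25];print('\n',n,t[t[:,2]>136].mean(0),np.percentile(t,[2,98],axis=0))
print(ray('top',232.5,263,140))
s=telemetry.read_state();R=cv2.Rodrigues(s['eef_rot'])[0];print(R.round(3))
E
```

```text
hull rect ((586.7009887695312, -95.94728088378906), (135.73358154296875, 274.4923095703125), 14.419193267822266)
[[ 615.92483372   50.2940797 ]
 [ 682.30366091 -211.0386083 ]
 [ 557.17412914 -243.67639884]
 [ 490.22768249   16.38864178]] [586.40757656 -97.00807141] [269.63108597 129.31598932 268.54357575]
x axis [-0.24773639  0.96882748] 1.8211394343436833 home [574.02075727 -48.56669749]
knob in fixture -47.92690984721813 0.23824261791214596
55 [[-74.32276119 -34.1433376   59.23675563]
 [ -5.09146237  34.97724388  73.75975386]] 68.68696460937291 640
50 [[ -5.28956852 -22.96452795  50.1646891 ]
 [ 11.99695112  24.57415315  57.69672942]] 53.606510137176656 69
56 [[ 60.22283378 -43.30325808  56.15977177]
 [117.28295042  44.18476089  63.63083932]] 59.97029773878327 676
-44 63 117 | -38 58 118 | -32 58 117 | -26 68 117 | -20 71 117 | -14 77 117 | -8 84 117 | -2 100 117 | 4 89 116 | 10 81 117 | 16 77 118 | 22 72 117 | 28 65 117 | 34 58 118 | 40 58 117 | 46 64 116 | 
 top [438.98077377 203.15676204 140.04293703] [[425.06950176 188.95484153 124.45637883]
 [452.99709229 216.59665465 143.17849959]]

 side [437.90787115 206.70918724 139.94172383] [[423.80179256 193.36537048 121.65016835]
 [451.16231624 220.54822637 141.84888236]]
[438.72057718 193.13541112 140.        ]
[[-0.958  0.286 -0.   ]
 [ 0.286  0.958 -0.001]
 [-0.    -0.001 -1.   ]]
```

{"api": "arm_command", "payload": {"steps": [[[1, -0.15, -0.12, 0, 0], [1, -0.3, -0.25, 0, 0], [1, -0.3, -0.25, 0, 0], [1, -0.3, -0.25, 0, 0], [1, -0.3, -0.25, 0, 0], [1, -0.3, -0.25, 0, 0], [1, -0.3, -0.25, 0, 0], [1, -0.3, -0.25, 0, 0], [1, -0.3, -0.25, 0, 0], [1, -0.2, -0.15, 0, 0]]]}}

```text
time_s: 0.93
position: [378.8, 299.3, 231.3]
eef_rot: [0.458, 3.108, -0.001]
force: [1.4, 0.1, 0.5]
gripper_width: 1.0
grip_force: 0.0
```

{"api": "arm_command", "payload": {"steps": [[[1, 0, 0, 0, 0.078], [1, 0, 0, 0, 0.078], [1, 0, 0, 0, 0.078], [1, 0, 0, 0, 0.077], [1, 0, 0, 0, 0], [1, 0, 0, 0, 0]]]}}

```text
time_s: 1.43
position: [377.1, 302.8, 231.2]
eef_rot: [-1.186, -2.909, 0.001]
force: [0.0, -0.3, 0.2]
gripper_width: 0.999
grip_force: 0.0
```

```bash
cat >> h.py <<'E'
def go(x,y,z,yaw=None):
    "shift to target in tool axes, units of 100mm; yaw = world angle of tool y (deg), turn in units"
    s=telemetry.read_state();R=cv2.Rodrigues(s['eef_rot'])[0]
    d=np.array([x,y,z])-s['position'];a=np.degrees(np.arctan2(R[1,1],R[0,1]))
    print('t',round(s['time_s'],2),'pos',s['position'].round(1),'yaw',round(a,1),'tilt',R[:2,2].round(3),'shift',(R.T@d/100).round(3),'turn',None if yaw is None else round(((a-yaw+90)%180-90)/90,3),'F',s['force'].round(1),'M',s['torque'].round(2),'w',round(s['gripper_width'],3),'q',s['q'].round(2))
E
python3 - <<'E'
from h import *
go(438.5,204.5,110,45)
for n,u,v in(('blue',222,214),('red',182,268),('blue2',226,315)):print(n,ray('top',u,v,140))
E
```

```text
t 1.43 pos [377.1 302.8 231.2] yaw 45.6 tilt [-0. -0.] shift [-1.126 -0.273  1.212] turn 0.007 F [ 0.  -0.3  0.2] M [0.   0.05 0.01] w 0.999 q [-0.93  0.16  0.21  1.96 -0.04  1.02  0.1 ]
blue [539.61702932 213.79234436 140.        ]
red [430.89339015 297.43165319 140.        ]
blue2 [334.00736664 207.59926839 140.        ]
```

{"api": "arm_command", "payload": {"steps": [[[1, -0.28, -0.07, 0, 0], [1, -0.28, -0.07, 0, 0], [1, -0.28, -0.07, 0, 0], [1, -0.28, -0.06, 0, 0], [1, 0, 0, 0.1, 0], [1, 0, 0, 0.2, 0], [1, 0, 0, 0.2, 0], [1, 0, 0, 0.1, 0], [1, 0, 0, 0, 0], [1, 0, 0, 0, 0]]]}}

```text
time_s: 2.27
position: [438.0, 205.0, 171.4]
eef_rot: [-1.189, -2.908, 0.001]
force: [-0.4, 0.1, 0.3]
gripper_width: 1.002
grip_force: 0.0
```

```bash
python3 - <<'E'
from h import *
go(438.5,204.5,110,45)
p,d=snap('side','s2.png');cv2.imwrite('pics/s2.png',cv2.cvtColor(cv2.resize(p[200:400,230:470],None,fx=3,fy=3),cv2.COLOR_RGB2BGR))
E
```

```text
t 2.27 pos [438.  205.  171.4] yaw 45.5 tilt [-0.001 -0.001] shift [-0.007  0.001  0.614] turn 0.006 F [-0.4  0.1  0.3] M [ 0.03  0.   -0.01] w 1.002 q [-0.76  0.25  0.3   2.02 -0.09  0.89  0.38]
```

View pics/s2.png

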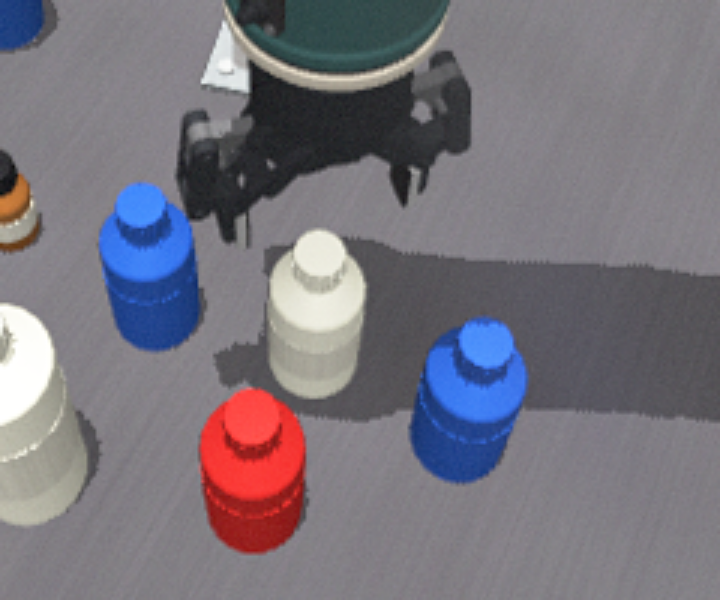

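The gripper straddles the white bottle's cap (318,255 in the crop). The fingertips are at (240,240) and (405,200), well clear of the neighbours. I'll descend and grip.

{"api": "arm_command", "payload": {"steps": [[[1, 0, 0, 0.2, 0], [1, 0, 0, 0.2, 0], [1, 0, 0, 0.15, 0], [1, 0, 0, 0.06, 0], [-1, 0, 0, 0, 0], [-1, 0, 0, 0, 0], [-1, 0, 0, 0, 0], [-1, 0, 0, 0, 0], [-1, 0, 0, 0, 0], [-1, 0, 0, 0, 0]]]}}

```text
time_s: 3.15
position: [438.5, 205.0, 111.3]
eef_rot: [1.192, 2.906, 0.001]
force: [-2.9, -2.3, 11.7]
gripper_width: 0.334
grip_force: 58.4
```

{"api": "arm_command", "payload": {"steps": [[[-1, 0, 0, 0, 0], [-1, 0, 0, 0, 0], [-1, 0, 0, 0, 0], [-1, 0, 0, 0, 0], [-1, 0, 0, -0.05, 0], [-1, 0, 0, -0.1, 0], [-1, 0, 0, -0.05, 0], [-1, 0, 0, 0, 0]]]}}

```text
time_s: 3.82
position: [438.7, 205.3, 131.8]
eef_rot: [1.191, 2.906, 0.003]
force: [-0.2, 0.8, -2.8]
gripper_width: 0.332
grip_force: 59.5
```

```bash
python3 - <<'E'
from h import *
go(438.5,204.5,205,45)
go(575.2,-52,205,14.35)
E
```

```text
t 3.82 pos [438.7 205.3 131.8] yaw 45.4 tilt [0.002 0.001] shift [-0.005 -0.005 -0.732] turn 0.005 F [-0.2  0.8 -2.8] M [ 0.   -0.01  0.05] w 0.332 q [-0.75  0.31  0.29  2.06 -0.12  0.79  0.4 ]
t 3.82 pos [438.7 205.3 131.8] yaw 45.4 tilt [0.002 0.001] shift [-2.779 -0.872 -0.732] turn 0.345 F [-0.2  0.8 -2.8] M [ 0.   -0.01  0.05] w 0.332 q [-0.75  0.31  0.29  2.06 -0.12  0.79  0.4 ]
```

{"api": "arm_command", "payload": {"steps": [[[-1, 0, 0, -0.1, 0], [-1, 0, 0, -0.2, 0], [-1, 0, 0, -0.22, 0], [-1, 0, 0, -0.2, 0], [-1, -0.08, -0.03, 0, 0], [-1, -0.2, -0.06, 0, 0], [-1, -0.3, -0.09, 0, 0], [-1, -0.3, -0.1, 0, 0], [-1, -0.3, -0.1, 0, 0], [-1, -0.3, -0.1, 0, 0]]]}}

```text
time_s: 4.65
position: [509.9, 65.0, 202.0]
eef_rot: [-1.192, -2.906, 0.001]
force: [0.8, 0.2, -3.2]
gripper_width: 0.329
grip_force: 59.9
```

{"api": "arm_command", "payload": {"steps": [[[-1, -0.3, -0.1, 0, 0], [-1, -0.3, -0.1, 0, 0], [-1, -0.3, -0.09, 0, 0], [-1, -0.2, -0.06, 0, 0], [-1, -0.12, -0.02, 0, 0], [-1, -0.05, 0, 0, 0], [-1, 0, 0, 0, 0], [-1, 0, 0, 0, 0], [-1, 0, 0, 0, 0]]]}}

```text
time_s: 5.4
position: [573.8, -47.2, 202.2]
eef_rot: [-1.189, -2.907, -0.0]
force: [-0.8, -0.3, -3.2]
gripper_width: 0.333
grip_force: 59.9
```

```bash
python3 - <<'E'
from h import *
go(575.0,-52,119.5,14.35)
for n in('top','side'):
    p,d=snap(n);np.savez(n+'3.npz',p=p,d=d);X=cloud(n,d)
    k=(np.hypot(X[...,0]-575,X[...,1]+52)<45)&(X[...,2]>66)&(X[...,2]<180);P=X[k]
    print(n,[(z,len(b:=P[abs(P[:,2]-z)<5]),b.mean(0).round(1) if len(b) else 0,(np.percentile(b[:,:2],[2,98],axis=0).round(1).tolist() if len(b) else 0)) for z in range(70,180,15)])
p=np.load('side3.npz')['p'];q=np.load('top3.npz')['p']
a=cv2.resize(p[100:260,260:420],(400,400));b=cv2.resize(q[130:250,290:410],(400,400))
cv2.imwrite('pics/c3.png',cv2.cvtColor(np.hstack([a,b]),cv2.COLOR_RGB2BGR))
E
```

```text
t 5.4 pos [573.8 -47.2 202.2] yaw 45.5 tilt [-0.001  0.   ] shift [-0.043 -0.026  0.827] turn 0.346 F [-0.8 -0.3 -3.2] M [ 0.02  0.   -0.02] w 0.333 q [-0.32  0.38  0.44  1.78 -0.19  1.02  0.99]
top [(70, 0, 0, 0), (85, 0, 0, 0), (100, 0, 0, 0), (115, 0, 0, 0), (130, 0, 0, 0), (145, 0, 0, 0), (160, 0, 0, 0), (175, 0, 0, 0)]
side [(70, 0, 0, 0), (85, 0, 0, 0), (100, 73, array([564.1, -25.7, 100.1]), [[545.2, -48.7], [593.6, -17.1]]), (115, 85, array([564.5, -26. , 115. ]), [[545.5, -49.8], [594.8, -16.7]]), (130, 87, array([564. , -25.1, 130. ]), [[545.1, -47.6], [594.4, -16.4]]), (145, 93, array([563.9, -25.1, 144.8]), [[545.1, -49.9], [594.2, -16.4]]), (160, 100, array([563.9, -25.5, 160.4]), [[545.5, -48.7], [594.3, -16.1]]), (175, 93, array([563.9, -25.9, 175.1]), [[546.0, -49.7], [595.0, -16.4]])]
```

View pics/c3.png

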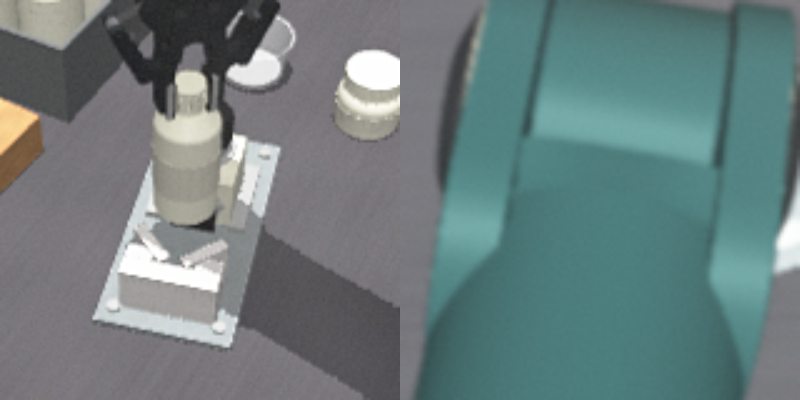

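The side crop shows the bottle upright in the fingers above the fixture bay. The arm hides the bay in the top view. Next I'll fit its axis.

```bash
python3 - <<'E'
from h import *
from scipy.optimize import least_squares
X=cloud('side',np.load('side3.npz')['d'])
k=(np.hypot(X[...,0]-575,X[...,1]+50)<45)&(X[...,2]>95)&(X[...,2]<180);P=X[k]
f=lambda a:np.hypot(P[:,0]-a[0]-a[2]*(P[:,2]-140)/100,P[:,1]-a[1]-a[3]*(P[:,2]-140)/100)-29
r=least_squares(f,[574,-50,0,0],loss='soft_l1');print('held',r.x)
k=(np.hypot(X[...,0]-575,X[...,1]+50)<45)&(X[...,2]<130);print(X[k][:,2].min(),np.percentile(X[...,2][(np.hypot(X[...,0]-564,X[...,1]+25)<25)&(X[...,2]>75)],1))
# fixture via side view before: V-block faces/top
Y=cloud('side',np.load('side1.npz')['d']);o=np.array([586.4,-97.0]);ax=np.array([-.2477,.9688]);ay=np.array([-.9688,-.2477])
F=np.c_[(Y.reshape(-1,3)[:,:2]-o)@ax,(Y.reshape(-1,3)[:,:2]-o)@ay,Y[...,2].ravel()]
S=F[(abs(F[:,2]-60)<4)&(F[:,0]>20)&(F[:,0]<130)&(abs(F[:,1])<60)];print(np.percentile(S,[1,99],axis=0))
for y in range(-44,50,6):
    g=S[abs(S[:,1]-y)<3,0]
    if len(g):print(y,round(g.min()),end=' | ')
S=F[(abs(F[:,2]-8)<4)&(abs(F[:,0])<150)&(abs(F[:,1])<80)];print(np.percentile(S,[.5,99.5],axis=0))
E
```

```text
held [574.57211439 -46.19200658   0.67522496   0.62283461]
4.267794320407418 98.38593976938921
[[ 64.16906364 -44.08192018  56.14435099]
 [120.59193333  43.78205094  62.50758972]]
-44 66 | -38 61 | -32 64 | -26 66 | -20 77 | -14 84 | -8 89 | -2 93 | 4 91 | 10 86 | 16 80 | 22 73 | 28 65 | 34 60 | 40 64 | 46 85 | [[-128.62532628  -65.32318207    4.34914494]
 [ 139.87920759   64.25410325   11.72149819]]
```

{"api": "arm_command", "payload": {"steps": [[[-1, -0.032, -0.024, 0, 0], [-1, 0, 0, 0.08, 0], [-1, 0, 0, 0.16, 0], [-1, 0, 0, 0.16, 0], [-1, 0, 0, 0.16, 0], [-1, 0, 0, 0.1, 0], [-1, 0, 0, 0.06, 0], [-1, 0, 0, 0, 0], [-1, 0, 0, 0, 0]]]}}

```text
time_s: 6.25
position: [575.0, -52.8, 130.6]
eef_rot: [1.192, 2.906, -0.0]
force: [-0.1, -0.6, -3.2]
gripper_width: 0.332
grip_force: 60.0
```

{"api": "arm_command", "payload": {"steps": [[[-1, 0, 0, 0.04, 0], [-1, 0, 0, 0.03, 0], [-1, 0, 0, 0.02, 0], [-1, 0, 0, 0, 0], [-1, 0, 0, 0, 0]]]}}

```text
time_s: 6.67
position: [574.8, -52.6, 121.4]
eef_rot: [1.192, 2.907, -0.0]
force: [-0.6, -0.8, -2.4]
gripper_width: 0.331
grip_force: 60.0
```

```bash
python3 - <<'E'
from h import *
go(574.4,-51.2,119.3,14.35)
E
```

```text
t 6.67 pos [574.8 -52.6 121.4] yaw 45.4 tilt [ 0. -0.] shift [0.013 0.007 0.021] turn 0.345 F [-0.6 -0.8 -2.4] M [-0.05  0.04 -0.01] w 0.331 q [-0.28  0.49  0.41  1.84 -0.25  0.86  1.04]
```

{"api": "arm_command", "payload": {"steps": [[[-1, 0.013, 0.007, 0, 0], [-1, 0, 0, 0.01, 0], [-1, 0, 0, 0.01, 0], [-1, 0, 0, 0, 0], [-1, 0, 0, 0, 0]]]}}

```text
time_s: 7.08
position: [574.5, -51.2, 119.5]
eef_rot: [1.192, 2.906, 0.0]
force: [-0.3, 1.2, -1.6]
gripper_width: 0.33
grip_force: 60.3
```

{"api": "arm_command", "payload": {"steps": [[[-1, 0, 0, 0.008, 0], [-1, 0, 0, 0, 0], [0, 0, 0, 0, 0], [1, 0, 0, 0, 0], [1, 0, 0, 0, 0], [1, 0, 0, 0, 0], [1, 0, 0, 0, 0], [1, 0, 0, 0, 0]]]}}

```text
time_s: 7.75
position: [574.3, -51.2, 118.5]
eef_rot: [-1.192, -2.907, 0.0]
force: [0.7, 0.9, 0.1]
gripper_width: 0.996
grip_force: 0.0
```

{"api": "arm_command", "payload": {"steps": [[[1, 0, 0, -0.15, 0], [1, 0, 0, -0.25, 0], [1, 0, 0, -0.3, 0], [1, 0, 0, -0.2, 0], [1, 0, 0, 0, 0], [1, 0, 0, 0, 0]]]}}

```text
time_s: 8.25
position: [574.8, -51.2, 209.4]
eef_rot: [1.191, 2.905, 0.002]
force: [-0.8, 0.1, 0.0]
gripper_width: 0.999
grip_force: 0.0
```

```bash
python3 - <<'E'
from h import *
from scipy.optimize import least_squares
go(598.2,-144,79,None)
p,d=snap('side');np.savez('side4.npz',p=p,d=d);X=cloud('side',d)
k=(np.hypot(X[...,0]-575,X[...,1]+50)<45)&(X[...,2]>64)&(X[...,2]<104);P=X[k]
f=lambda a:np.hypot(P[:,0]-a[0],P[:,1]-a[1])-29
print('placed',least_squares(f,[574,-50],loss='soft_l1').x,len(P))
k=(np.hypot(X[...,0]-575,X[...,1]+50)<45)&(X[...,2]>140)&(X[...,2]<152);print(X[k].mean(0),np.percentile(X[k],[2,98],axis=0),k.sum())
cv2.imwrite('pics/c4.png',cv2.cvtColor(cv2.resize(p[90:260,250:430],None,fx=3.3,fy=3.3),cv2.COLOR_RGB2BGR))
E
```

```text
t 8.25 pos [574.8 -51.2 209.4] yaw 45.4 tilt [0.002 0.   ] shift [-0.817 -0.499  1.304] turn None F [-0.8  0.1  0. ] M [ 0.02  0.08 -0.06] w 0.999 q [-0.32  0.38  0.45  1.77 -0.19  1.03  0.99]
placed [575.09274539 -50.60617845] 299
[573.71434175 -47.02811821 146.71477803] [[560.9442053  -63.9863831  140.68846628]
 [587.7927139  -34.81829498 149.8620572 ]] 139
```

View pics/c4.png

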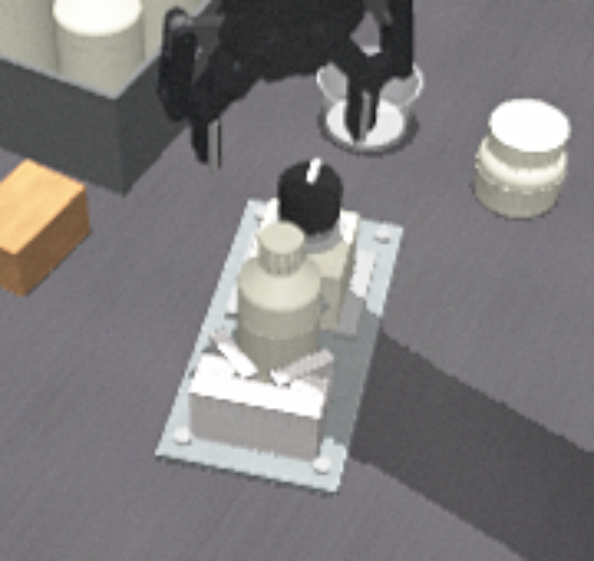

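The bottle stands upright in the bay, with its cap at (282,245) in the crop and the V at (265,370). It's released and clear of the gripper. Now I'll go above the knob and wind the wrist counter-clockwise.

{"api": "arm_command", "payload": {"steps": [[[1, -0.15, -0.1, 0, 0], [1, -0.25, -0.15, 0, 0], [1, -0.25, -0.15, 0, 0], [1, -0.17, -0.1, 0, 0], [1, 0, 0, 0, -0.078], [1, 0, 0, 0, -0.078], [1, 0, 0, 0, -0.078], [1, 0, 0, 0, -0.078], [1, 0, 0, 0, 0], [1, 0, 0, 0, 0]]]}}

```text
time_s: 9.13
position: [597.2, -144.5, 207.6]
eef_rot: [-0.457, -3.107, -0.0]
force: [0.6, 0.3, 0.2]
gripper_width: 0.998
grip_force: 0.0
```

```bash
python3 - <<'E'
from h import *
go(598.3,-144.3,79)
E
```

```text
t 9.13 pos [ 597.2 -144.5  207.6] yaw 73.2 tilt [-0.001  0.   ] shift [-0.011  0.005  1.286] turn None F [0.6 0.3 0.2] M [-0.02 -0.02 -0.03] w 0.998 q [-0.09  0.44  0.36  1.67 -0.17  1.06  1.61]
```

{"api": "arm_command", "payload": {"steps": [[[1, 0, 0, 0, -0.078], [1, 0, 0, 0, -0.078], [1, 0, 0, 0, -0.078], [1, 0, 0, 0, -0.078], [1, 0, 0, 0, -0.078], [1, 0, 0, 0, -0.078], [1, 0, 0, 0, -0.078], [1, 0, 0, 0, 0], [1, 0, 0, 0, 0]]]}}

```text
time_s: 9.88
position: [597.5, -144.4, 208.1]
eef_rot: [0.872, -3.018, -0.001]
force: [0.3, -0.4, 0.2]
gripper_width: 1.001
grip_force: 0.0
```

```bash
python3 - <<'E'
from h import *
go(598.3,-144.3,79)
E
```

```text
t 9.88 pos [ 597.5 -144.4  208.1] yaw 122.2 tilt [-0.001  0.   ] shift [-0.008 -0.004  1.291] turn None F [ 0.3 -0.4  0.2] M [0.01 0.01 0.03] w 1.001 q [ 0.05  0.43  0.19  1.67 -0.09  1.06  2.39]
```

{"api": "arm_command", "payload": {"steps": [[[0.4, -0.008, -0.004, 0, 0], [0.4, 0, 0, 0.15, 0], [0.4, 0, 0, 0.25, 0], [0.4, 0, 0, 0.25, 0], [0.4, 0, 0, 0.2, 0], [0.4, 0, 0, 0.2, 0], [0.4, 0, 0, 0.13, 0], [0.4, 0, 0, 0.08, 0], [0.4, 0, 0, 0.03, 0], [0.4, 0, 0, 0, 0]]]}}

```text
time_s: 10.72
position: [598.6, -144.3, 79.4]
eef_rot: [0.881, -3.015, 0.0]
force: [-0.3, -0.0, -0.4]
gripper_width: 0.701
grip_force: 0.0
```

{"api": "arm_command", "payload": {"steps": [[[-1, 0, 0, 0, 0], [-1, 0, 0, 0, 0], [-1, 0, 0, 0, 0], [-1, 0, 0, 0, 0], [-1, 0, 0, 0, 0], [-1, 0, 0, 0, 0]]]}}

```text
time_s: 11.22
position: [599.3, -144.7, 80.9]
eef_rot: [-0.881, 3.013, -0.002]
force: [-0.9, -1.1, 8.0]
gripper_width: 0.501
grip_force: 60.4
```

```bash
python3 - <<'E'
from h import *
go(598.3,-144.3,79)
E
```

```text
t 11.22 pos [ 599.3 -144.7   80.9] yaw 122.6 tilt [ 0.002 -0.001] shift [0.006 0.009 0.019] turn None F [-0.9 -1.1  8. ] M [-0.27  0.15  0.01] w 0.501 q [ 0.07  0.58  0.16  1.76 -0.12  0.81  2.42]
```

{"api": "arm_command", "payload": {"steps": [[[-1, 0, 0, 0, 0.02], [-1, 0, 0, 0, 0.04], [-1, 0, 0, 0, 0.04], [-1, 0, 0, 0, 0.04], [-1, 0, 0, 0, 0.04], [-1, 0, 0, 0, 0.04], [-1, 0, 0, 0, 0.04], [-1, 0, 0, 0, 0.04]]]}}

```text
time_s: 11.88
position: [599.5, -145.2, 80.9]
eef_rot: [-0.149, 3.135, -0.002]
force: [1.2, -4.7, 4.9]
gripper_width: 0.501
grip_force: 60.2
```

```bash
python3 - <<'E'
from h import *
go(598.3,-144.3,79)
E
```

```text
t 11.88 pos [ 599.5 -145.2   80.9] yaw 95.4 tilt [ 0.003 -0.001] shift [0.011 0.01  0.019] turn None F [ 1.2 -4.7  4.9] M [-1.02 -0.23  0.27] w 0.501 q [-0.02  0.59  0.28  1.76 -0.21  0.82  2.02]
```

{"api": "arm_command", "payload": {"steps": [[[-1, 0, 0, 0, 0.04], [-1, 0, 0, 0, 0.04], [-1, 0, 0, 0, 0.04], [-1, 0, 0, 0, 0.04], [-1, 0, 0, 0, 0.04], [-1, 0, 0, 0, 0.04], [-1, 0, 0, 0, 0.04], [-1, 0, 0, 0, 0.04]]]}}

```text
time_s: 12.55
position: [599.4, -145.7, 80.9]
eef_rot: [0.636, 3.073, -0.002]
force: [0.4, -7.1, 5.3]
gripper_width: 0.497
grip_force: 60.1
```

```bash
python3 - <<'E'
from h import *
go(598.3,-144.3,79)
E
```

```text
t 12.55 pos [ 599.4 -145.7   80.9] yaw 66.6 tilt [ 0.003 -0.002] shift [0.016 0.009 0.019] turn None F [ 0.4 -7.1  5.3] M [-1.64 -0.11  0.25] w 0.497 q [-0.11  0.61  0.4   1.76 -0.31  0.83  1.6 ]
```

{"api": "arm_command", "payload": {"steps": [[[-1, -0.004, -0.009, 0, 0.04], [-1, 0, 0, 0, 0.04], [-1, 0, 0, 0, 0.04], [-1, 0, 0, 0, 0.04], [-1, 0, 0, 0, 0.04], [-1, 0, 0, 0, 0.04], [-1, 0, 0, 0, 0.04], [-1, 0, 0, 0, 0.04]]]}}

```text
time_s: 13.22
position: [599.1, -146.3, 80.9]
eef_rot: [1.381, 2.819, -0.0]
force: [-2.8, -5.7, 8.0]
gripper_width: 0.497
grip_force: 60.5
```

```bash
python3 - <<'E'
from h import *
go(598.3,-144.3,79)
E
```

```text
t 13.22 pos [ 599.1 -146.3   80.9] yaw 37.8 tilt [ 0.002 -0.001] shift [0.021 0.006 0.019] turn None F [-2.8 -5.7  8. ] M [-1.02  0.61  0.28] w 0.497 q [-0.2   0.63  0.52  1.76 -0.41  0.85  1.18]
```

{"api": "arm_command", "payload": {"steps": [[[-1, 0, 0, 0, 0.04], [-1, 0, 0, 0, 0.04], [-1, 0, 0, 0, 0.04], [-1, 0, 0, 0, 0.04], [-1, 0, 0, 0, 0.04], [-1, 0, 0, 0, 0.04]]]}}

```text
time_s: 13.72
position: [598.8, -146.5, 80.9]
eef_rot: [1.885, 2.511, -0.0]
force: [-4.6, -5.5, 10.5]
gripper_width: 0.5
grip_force: 60.6
```

```bash
python3 - <<'E'
from h import *
go(598.3,-144.3,79)
E
```

```text
t 13.72 pos [ 598.8 -146.5   80.9] yaw 16.2 tilt [ 0.001 -0.001] shift [0.023 0.001 0.019] turn None F [-4.6 -5.5 10.5] M [-1.19  1.17  0.25] w 0.5 q [-0.26  0.66  0.62  1.77 -0.48  0.87  0.86]
```

{"api": "arm_command", "payload": {"steps": [[[-1, 0, 0, 0, 0.04], [-1, 0, 0, 0, 0.04], [-1, 0, 0, 0, 0.04], [-1, 0, 0, 0, 0.04]]]}}

```text
time_s: 14.05
position: [598.5, -146.6, 80.8]
eef_rot: [2.185, 2.255, -0.0]
force: [-6.1, -5.2, 11.5]
gripper_width: 0.505
grip_force: 60.8
```

```bash
python3 - <<'E'
from h import *
go(598.3,-144.3,79)
E
```

```text
t 14.05 pos [ 598.5 -146.6   80.8] yaw 1.8 tilt [ 0.001 -0.001] shift [ 0.023 -0.002  0.018] turn None F [-6.1 -5.2 11.5] M [-1.15  1.6   0.28] w 0.505 q [-0.3   0.68  0.68  1.77 -0.53  0.88  0.65]
```

{"api": "arm_command", "payload": {"steps": [[[-1, 0, 0, 0, 0.04], [-1, 0, 0, 0, 0.04], [-1, 0, 0, 0, 0.04], [-1, 0, 0, 0, 0.04]]]}}

```text
time_s: 14.38
position: [598.3, -146.5, 80.8]
eef_rot: [2.451, 1.964, -0.0]
force: [-9.2, -3.8, 14.1]
gripper_width: 0.505
grip_force: 60.9
```

```bash
python3 - <<'E'
from h import *
go(598.3,-144.3,79)
E
```

```text
t 14.38 pos [ 598.3 -146.5   80.8] yaw -12.6 tilt [ 0.    -0.001] shift [ 0.022 -0.005  0.018] turn None F [-9.2 -3.8 14.1] M [-1.02  2.07  0.32] w 0.505 q [-0.34  0.7   0.74  1.77 -0.58  0.9   0.44]
```

{"api": "arm_command", "payload": {"steps": [[[-1, 0, 0, 0, 0.04], [-1, 0, 0, 0, 0.04], [-1, 0, 0, 0, 0.04], [-1, 0, 0, 0, 0.04]]]}}

```text
time_s: 14.72
position: [598.0, -146.5, 80.8]
eef_rot: [2.678, 1.641, -0.0]
force: [-10.7, -3.7, 15.7]
gripper_width: 0.497
grip_force: 61.1
```

```bash
python3 - <<'E'
from h import *
go(598.3,-144.3,79)
E
```

```text
t 14.72 pos [ 598.  -146.5   80.8] yaw -27.0 tilt [ 0.    -0.001] shift [ 0.021 -0.007  0.018] turn None F [-10.7  -3.7  15.7] M [-0.75  2.43  0.24] w 0.497 q [-0.37  0.72  0.8   1.77 -0.64  0.92  0.23]
```

{"api": "arm_command", "payload": {"steps": [[[-1, -0.008, -0.007, -0.01, 0], [-1, 0, 0, 0, 0.04], [-1, 0, 0, 0, 0.04], [-1, 0, 0, 0, 0.04], [-1, 0, 0, 0, 0.04]]]}}

```text
time_s: 15.13
position: [597.6, -146.3, 81.0]
eef_rot: [2.862, 1.294, 0.0]
force: [-1.5, -5.0, -1.2]
gripper_width: 0.497
grip_force: 65.0
```

```bash
python3 - <<'E'
from h import *
go(598.3,-144.3,79)
E
```

```text
t 15.13 pos [ 597.6 -146.3   81. ] yaw -41.3 tilt [ 0.001 -0.001] shift [ 0.02  -0.008  0.02 ] turn None F [-1.5 -5.  -1.2] M [-1.04  0.39  0.37] w 0.497 q [-0.41  0.75  0.85  1.77 -0.69  0.94  0.01]
```

{"api": "arm_command", "payload": {"steps": [[[-1, 0, 0, 0, 0.04], [-1, 0, 0, 0, 0.04], [-1, 0, 0, 0, 0.04], [-1, 0, 0, 0, 0.04]]]}}

```text
time_s: 15.47
position: [597.4, -146.1, 81.0]
eef_rot: [3.002, 0.925, 0.0]
force: [-3.5, -3.5, 1.0]
gripper_width: 0.499
grip_force: 65.3
```

```bash
python3 - <<'E'
from h import *
go(598.3,-144.3,79)
E
```

```text
t 15.47 pos [ 597.4 -146.1   81. ] yaw -55.7 tilt [ 0. -0.] shift [ 0.017 -0.01   0.02 ] turn None F [-3.5 -3.5  1. ] M [-0.78  0.74  0.33] w 0.499 q [-0.44  0.78  0.91  1.77 -0.74  0.97 -0.2 ]
```

{"api": "arm_command", "payload": {"steps": [[[-1, 0, 0, 0, 0.04], [-1, 0, 0, 0, 0.04], [-1, 0, 0, 0, 0.04], [-1, 0, 0, 0, 0.04]]]}}

```text
time_s: 15.8
position: [597.3, -145.9, 81.0]
eef_rot: [-3.094, -0.542, 0.0]
force: [-4.0, -2.6, 2.8]
gripper_width: 0.499
grip_force: 65.6
```

```bash
python3 - <<'E'
from h import *
go(598.3,-144.3,79)
E
```

```text
t 15.8 pos [ 597.3 -145.9   81. ] yaw -70.1 tilt [-0.  0.] shift [ 0.015 -0.011  0.02 ] turn None F [-4.  -2.6  2.8] M [-0.51  1.06  0.36] w 0.499 q [-0.47  0.81  0.96  1.78 -0.79  0.99 -0.41]
```

{"api": "arm_command", "payload": {"steps": [[[-1, 0, 0, 0, 0.04], [-1, 0, 0, 0, 0.04]]]}}

```text
time_s: 15.97
position: [597.3, -145.7, 81.0]
eef_rot: [-3.122, -0.347, 0.0]
force: [-5.1, -1.5, 3.4]
gripper_width: 0.502
grip_force: 65.7
```

```bash
echo 'from h import *;go(598.3,-144.3,79)' >g.py; python3 g.py
```

```text
t 15.97 pos [ 597.3 -145.7   81. ] yaw -77.3 tilt [-0.  0.] shift [ 0.013 -0.012  0.02 ] turn None F [-5.1 -1.5  3.4] M [-0.31  1.16  0.43] w 0.502 q [-0.48  0.82  0.99  1.78 -0.81  1.01 -0.52]
```

{"api": "arm_command", "payload": {"steps": [[[-1, 0, 0, 0, 0.04], [-1, 0, 0, 0, 0.04]]]}}

```text
time_s: 16.13
position: [597.3, -145.6, 81.0]
eef_rot: [-3.137, -0.15, 0.0]
force: [-6.6, -1.6, 4.0]
gripper_width: 0.497
grip_force: 65.8
```

```bash
python3 g.py
```

```text
t 16.13 pos [ 597.3 -145.6   81. ] yaw -84.5 tilt [-0.     0.001] shift [ 0.011 -0.012  0.02 ] turn None F [-6.6 -1.6  4. ] M [-0.21  1.24  0.4 ] w 0.497 q [-0.5   0.84  1.01  1.78 -0.83  1.02 -0.63]
```

{"api": "arm_command", "payload": {"steps": [[[-1, 0, 0, 0, 0.04], [-1, 0, 0, 0, 0.04]]]}}

```text
time_s: 16.3
position: [597.3, -145.5, 81.0]
eef_rot: [-3.14, 0.047, 0.001]
force: [-5.5, 0.1, 4.3]
gripper_width: 0.497
grip_force: 65.9
```

```bash
python3 g.py
```

```text
t 16.3 pos [ 597.3 -145.5   81. ] yaw -91.7 tilt [-0.     0.001] shift [ 0.01  -0.012  0.02 ] turn None F [-5.5  0.1  4.3] M [-0.02  1.31  0.49] w 0.497 q [-0.51  0.86  1.04  1.78 -0.86  1.04 -0.74]
```

{"api": "arm_command", "payload": {"steps": [[[-1, 0, 0, 0, 0.03], [-1, 0, 0, 0, 0.03]]]}}

```text
time_s: 16.47
position: [597.3, -145.4, 81.0]
eef_rot: [-3.135, 0.194, 0.001]
force: [-5.3, 1.8, 5.0]
gripper_width: 0.499
grip_force: 65.9
```

```bash
python3 g.py
```

```text
t 16.47 pos [ 597.3 -145.4   81. ] yaw -97.1 tilt [-0.     0.001] shift [ 0.009 -0.012  0.02 ] turn None F [-5.3  1.8  5. ] M [0.15 1.37 0.42] w 0.499 q [-0.52  0.87  1.06  1.78 -0.88  1.05 -0.82]
```

{"api": "arm_command", "payload": {"steps": [[[-1, 0, 0, 0, 0.03], [-1, 0, 0, 0, 0.03]]]}}

```text
time_s: 16.63
position: [597.3, -145.3, 81.0]
eef_rot: [-3.122, 0.341, 0.001]
force: [-6.2, 1.2, 6.5]
gripper_width: 0.496
grip_force: 66.0
```

```bash
python3 g.py
```

```text
t 16.63 pos [ 597.3 -145.3   81. ] yaw -102.5 tilt [-0.     0.001] shift [ 0.007 -0.012  0.02 ] turn None F [-6.2  1.2  6.5] M [0.25 1.26 0.43] w 0.496 q [-0.53  0.88  1.07  1.78 -0.89  1.06 -0.9 ]
```

{"api": "arm_command", "payload": {"steps": [[[-1, 0, 0, 0, 0.03], [-1, 0, 0, 0, 0.03]]]}}

```text
time_s: 16.8
position: [597.3, -145.3, 81.0]
eef_rot: [-3.102, 0.487, 0.001]
force: [-6.2, 1.3, 5.8]
gripper_width: 0.491
grip_force: 66.0
```

```bash
python3 g.py
```

```text
t 16.8 pos [ 597.3 -145.3   81. ] yaw -107.9 tilt [-0.     0.001] shift [ 0.006 -0.012  0.02 ] turn None F [-6.2  1.3  5.8] M [0.29 1.31 0.49] w 0.491 q [-0.54  0.89  1.09  1.78 -0.91  1.07 -0.99]
```

{"api": "arm_command", "payload": {"steps": [[[-1, 0, 0, 0, 0.04]]]}}

```text
time_s: 16.88
position: [597.3, -145.2, 80.9]
eef_rot: [-3.086, 0.584, 0.001]
force: [-6.0, 1.9, 4.8]
gripper_width: 0.5
grip_force: 66.0
```

```bash
python3 g.py
```

```text
t 16.88 pos [ 597.3 -145.2   80.9] yaw -111.4 tilt [-0.     0.001] shift [ 0.006 -0.012  0.019] turn None F [-6.   1.9  4.8] M [0.38 1.3  0.51] w 0.5 q [-0.54  0.9   1.1   1.78 -0.92  1.08 -1.04]
```

{"api": "arm_command", "payload": {"steps": [[[-1, 0, 0, 0, 0.04]]]}}

```text
time_s: 16.97
position: [597.4, -145.1, 80.9]
eef_rot: [-3.065, 0.682, 0.001]
force: [-5.6, 2.5, 5.3]
gripper_width: 0.496
grip_force: 66.0
```

```bash
python3 g.py
```

```text
t 16.97 pos [ 597.4 -145.1   80.9] yaw -115.1 tilt [-0.     0.001] shift [ 0.005 -0.011  0.019] turn None F [-5.6  2.5  5.3] M [0.43 1.32 0.53] w 0.496 q [-0.55  0.91  1.11  1.78 -0.93  1.09 -1.1 ]
```

{"api": "arm_command", "payload": {"steps": [[[-1, 0, 0, 0, 0.04]]]}}

```text
time_s: 17.05
position: [597.3, -145.1, 80.9]
eef_rot: [-3.042, 0.778, 0.001]
force: [-5.7, 2.6, 7.0]
gripper_width: 0.497
grip_force: 66.2
```

```bash
python3 g.py
```

```text
t 17.05 pos [ 597.3 -145.1   80.9] yaw -118.7 tilt [-0.     0.002] shift [ 0.005 -0.011  0.019] turn None F [-5.7  2.6  7. ] M [0.61 1.38 0.43] w 0.497 q [-0.55  0.92  1.13  1.78 -0.94  1.09 -1.15]
```

{"api": "arm_command", "payload": {"steps": [[[-1, 0, 0, 0, 0.04]]]}}

```text
time_s: 17.13
position: [597.4, -145.0, 80.9]
eef_rot: [-3.016, 0.873, 0.001]
force: [-6.7, 3.7, 6.9]
gripper_width: 0.497
grip_force: 66.2
```

```bash
python3 g.py
```

```text
t 17.13 pos [ 597.4 -145.    80.9] yaw -122.3 tilt [-0.     0.002] shift [ 0.004 -0.01   0.019] turn None F [-6.7  3.7  6.9] M [0.86 1.5  0.33] w 0.497 q [-0.55  0.93  1.14  1.78 -0.95  1.1  -1.21]
```

{"api": "arm_command", "payload": {"steps": [[[-1, 0, 0, 0, 0.04]]]}}

```text
time_s: 17.22
position: [597.4, -144.9, 81.0]
eef_rot: [-2.987, 0.967, 0.001]
force: [-6.1, 3.2, 7.3]
gripper_width: 0.502
grip_force: 66.2
```

```bash
python3 g.py
```

```text
t 17.22 pos [ 597.4 -144.9   81. ] yaw -125.9 tilt [-0.     0.002] shift [ 0.004 -0.01   0.02 ] turn None F [-6.1  3.2  7.3] M [0.88 1.35 0.26] w 0.502 q [-0.56  0.93  1.15  1.78 -0.96  1.11 -1.27]
```

{"api": "arm_command", "payload": {"steps": [[[-1, 0, 0, 0, 0.04]]]}}

```text
time_s: 17.3
position: [597.5, -144.9, 81.0]
eef_rot: [-2.955, 1.061, 0.001]
force: [-5.1, 4.1, 7.1]
gripper_width: 0.504
grip_force: 66.2
```

```bash
python3 g.py
```

```text
t 17.3 pos [ 597.5 -144.9   81. ] yaw -129.5 tilt [-0.     0.002] shift [ 0.003 -0.01   0.02 ] turn None F [-5.1  4.1  7.1] M [0.82 1.18 0.31] w 0.504 q [-0.56  0.94  1.15  1.78 -0.97  1.12 -1.33]
```

{"api": "arm_command", "payload": {"steps": [[[-1, 0, 0, 0, 0.03]]]}}

```text
time_s: 17.38
position: [597.5, -144.8, 80.9]
eef_rot: [-2.929, 1.131, 0.002]
force: [-5.0, 4.7, 7.5]
gripper_width: 0.495
grip_force: 66.3
```

```bash
python3 g.py
```

```text
t 17.38 pos [ 597.5 -144.8   80.9] yaw -132.2 tilt [-0.     0.002] shift [ 0.003 -0.009  0.019] turn None F [-5.   4.7  7.5] M [0.93 1.26 0.31] w 0.495 q [-0.56  0.95  1.16  1.78 -0.97  1.12 -1.37]
```

{"api": "arm_command", "payload": {"steps": [[[-1, 0, 0, 0, 0.04]]]}}

```text
time_s: 17.47
position: [597.6, -144.7, 80.9]
eef_rot: [-2.893, 1.22, 0.001]
force: [-5.2, 3.4, 6.7]
gripper_width: 0.506
grip_force: 66.2
```

```bash
python3 g.py
```

```text
t 17.47 pos [ 597.6 -144.7   80.9] yaw -135.7 tilt [-0.     0.002] shift [ 0.002 -0.008  0.019] turn None F [-5.2  3.4  6.7] M [0.89 1.14 0.38] w 0.506 q [-0.57  0.95  1.17  1.78 -0.98  1.13 -1.43]
```

{"api": "arm_command", "payload": {"steps": [[[-1, 0, 0, 0, 0.04]]]}}

```text
time_s: 17.55
position: [597.6, -144.7, 81.0]
eef_rot: [-2.853, 1.311, 0.001]
force: [-6.1, 3.9, 5.9]
gripper_width: 0.497
grip_force: 66.3
```

```bash
python3 g.py
```

```text
t 17.55 pos [ 597.6 -144.7   81. ] yaw -139.4 tilt [-0.     0.002] shift [ 0.001 -0.008  0.02 ] turn None F [-6.1  3.9  5.9] M [0.94 1.19 0.49] w 0.497 q [-0.57  0.96  1.17  1.78 -0.99  1.13 -1.49]
```

A clear dip and recovery shows the first click. I'll go on a little, until the second dip begins, to be sure.

{"api": "arm_command", "payload": {"steps": [[[-1, 0, 0, 0, 0.04]]]}}

```text
time_s: 17.63
position: [597.6, -144.7, 81.0]
eef_rot: [-2.81, 1.4, 0.002]
force: [-4.5, 4.2, 5.5]
gripper_width: 0.501
grip_force: 66.3
```

```bash
python3 g.py
```

```text
t 17.63 pos [ 597.6 -144.7   81. ] yaw -143.0 tilt [-0.     0.002] shift [ 0.001 -0.008  0.02 ] turn None F [-4.5  4.2  5.5] M [0.91 0.91 0.6 ] w 0.501 q [-0.57  0.96  1.18  1.78 -0.99  1.14 -1.54]
```

{"api": "arm_command", "payload": {"steps": [[[-1, 0, 0, 0, 0.04]]]}}

```text
time_s: 17.72
position: [597.7, -144.7, 80.9]
eef_rot: [-2.765, 1.488, 0.002]
force: [-3.6, 4.7, 5.4]
gripper_width: 0.502
grip_force: 66.2
```

```bash
python3 g.py
```

```text
t 17.72 pos [ 597.7 -144.7   80.9] yaw -146.6 tilt [-0.     0.002] shift [ 0.001 -0.007  0.019] turn None F [-3.6  4.7  5.4] M [1.01 0.92 0.49] w 0.502 q [-0.57  0.97  1.19  1.78 -1.    1.14 -1.6 ]
```

{"api": "arm_command", "payload": {"steps": [[[-1, 0, 0, 0, 0.04]]]}}

```text
time_s: 17.8
position: [597.8, -144.6, 80.9]
eef_rot: [-2.717, 1.574, 0.002]
force: [-3.0, 4.7, 6.8]
gripper_width: 0.496
grip_force: 66.2
```

```bash
python3 g.py
```

```text
t 17.8 pos [ 597.8 -144.6   80.9] yaw -150.2 tilt [0.    0.002] shift [-0.    -0.006  0.019] turn None F [-3.   4.7  6.8] M [0.98 0.72 0.56] w 0.496 q [-0.58  0.97  1.19  1.78 -1.    1.14 -1.66]
```

{"api": "arm_command", "payload": {"steps": [[[-1, 0, 0, 0, 0.04]]]}}

```text
time_s: 17.88
position: [597.8, -144.5, 80.9]
eef_rot: [-2.666, 1.658, 0.002]
force: [-4.2, 5.5, 7.7]
gripper_width: 0.499
grip_force: 66.2
```

```bash
python3 g.py
```

```text
t 17.88 pos [ 597.8 -144.5   80.9] yaw -153.8 tilt [0.    0.002] shift [ 0.    -0.006  0.019] turn None F [-4.2  5.5  7.7] M [1.15 0.84 0.32] w 0.499 q [-0.58  0.98  1.19  1.78 -1.01  1.15 -1.72]
```

{"api": "arm_command", "payload": {"steps": [[[-1, 0, 0, 0, 0.03]]]}}

```text
time_s: 17.97
position: [597.8, -144.5, 81.0]
eef_rot: [-2.626, 1.721, 0.002]
force: [-3.0, 3.0, 6.4]
gripper_width: 0.496
grip_force: 66.2
```

```bash
python3 g.py
```

```text
t 17.97 pos [ 597.8 -144.5   81. ] yaw -156.5 tilt [0.    0.002] shift [-0.    -0.005  0.02 ] turn None F [-3.   3.   6.4] M [0.95 0.73 0.48] w 0.496 q [-0.58  0.98  1.2   1.78 -1.01  1.15 -1.77]
```

The second click has come, so I stop turning, open the gripper and lift off.

{"api": "arm_command", "payload": {"steps": [[[0.4, 0, 0, 0, 0], [0.4, 0, 0, 0, 0], [0.4, 0, 0, 0, 0], [0.4, 0, 0, 0, 0], [0.4, 0, 0, -0.1, 0], [0.4, 0, 0, -0.25, 0], [0.4, 0, 0, -0.3, 0], [0.4, 0, 0, -0.3, 0], [0.4, 0, 0, -0.3, 0], [0.4, 0, 0, -0.2, 0]]]}}

```text
time_s: 18.8
position: [597.8, -146.7, 229.3]
eef_rot: [-2.628, 1.72, -0.004]
force: [-0.2, -0.6, 0.2]
gripper_width: 0.704
grip_force: 0.0
```

{"api": "arm_command", "payload": {"steps": [[[0.4, 0, 0, -0.1, -0.07], [0.4, 0, 0, 0, -0.07], [0.4, 0, 0, 0, 0], [0.4, 0, 0, 0, 0], [0.4, 0, 0, 0, 0], [0.4, 0, 0, 0, 0]]]}}

```text
time_s: 19.3
position: [597.4, -145.7, 235.2]
eef_rot: [2.799, -1.424, -0.001]
force: [-0.3, 0.5, 0.3]
gripper_width: 0.7
grip_force: 0.0
```

```bash
python3 - <<'E'
from h import *
from scipy.optimize import least_squares
go(598.3,-144.3,79)
p,d=snap('side');X=cloud('side',d)
k=(np.hypot(X[...,0]-575,X[...,1]+48)<45)&(X[...,2]>64)&(X[...,2]<104);P=X[k]
f=lambda a:np.hypot(P[:,0]-a[0],P[:,1]-a[1])-29
print('bottle',least_squares(f,[574,-50],loss='soft_l1').x,len(P))
k=(np.hypot(X[...,0]-575,X[...,1]+48)<25)&(X[...,2]>140)&(X[...,2]<155);print(np.percentile(X[k],[2,98],axis=0))
cv2.imwrite('pics/c5.png',cv2.cvtColor(cv2.resize(p[70:270,220:460],None,fx=3,fy=3),cv2.COLOR_RGB2BGR))
E
```

```text
t 19.3 pos [ 597.4 -145.7  235.2] yaw -143.9 tilt [-0.001 -0.   ] shift [-0.005 -0.017  1.562] turn None F [-0.3  0.5  0.3] M [-0.03 -0.05  0.  ] w 0.7 q [-0.59  0.69  1.19  1.66 -0.67  1.26 -1.78]
bottle [573.52934639 -44.751502  ] 308
[[558.49584759 -56.61434722 140.95058368]
 [586.58557259 -29.1044936  149.82439938]]
```

View pics/c5.png

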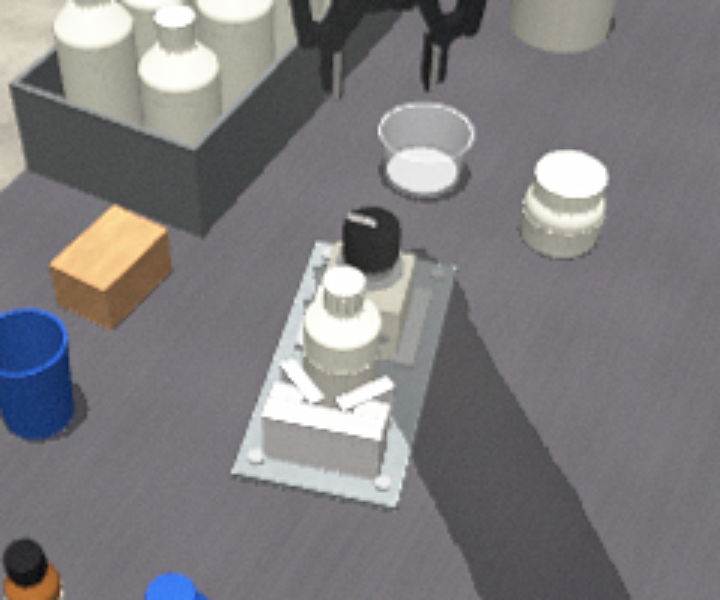

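The bottle stands upright against both V faces: it moved 6 mm to home. The knob pointer has turned, the gripper is clear and the neighbours haven't moved.

```bash
python3 -c "from cell import job;print(job.sign_off())"
```

```text
the job is handed in; nothing more can be done
None
```

The white bottle is standing upright, clamped in the V. I tightened the knob clockwise to two clicks, the gripper is clear, and the job was handed in at about 19 s; the sign-off returned no verdict.

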